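# Load the drill jig and hang its template on the two locating pins

### The arm

A 6-joint arm with a two-finger parallel gripper is mounted at the origin on a cart in front of the work surface, level with it; the furniture and walls round the work are solid. World frame = base frame: x ahead of the robot, y to its left, z up, the work surface at z = 0. Lengths are in m, angles in degrees, forces in N, time in s.
With the tool pointing down it reaches from about 0.25 to 0.725 m from the base axis. Payload 9.7 kg.
Tool frame: the origin (TCP) lies between the finger pads; the fingertips stand 25 mm ahead of it and the grasp point (between the pads) lies 6 mm ahead of it; z points along the fingers, y is the line along which they close (so a half turn about z gives the same grasp; the last joint's range is limited). The gripper opens to 85 mm and grips with 20 to 120 N. Pads are 22 mm wide; open, the fingers measure 114 mm over their backs; the gripper's body (76 mm by 85 mm) begins 54 mm behind the grasp point. The pads swing forward as they close: fully open they stand 13 mm farther back than shut.
Start: joints at [-66.921, 4.979, 10.078, 95.1, 0, 90], TCP at [0.216, -0.506, 0.224] pointing down, gripper open.
Joint ranges: [-179.16, 179.16], [-48.56, 103.87], [-65.8, 70.77], [-126.05, 130.52], [-82.76, 87.17], [-180, 180]. Speed limits (degrees/s): [127.2, 127.2, 147.25, 180, 180, 180].

### API

Orientations are given as [roll, pitch, yaw] about the fixed x, y, z axes, in that order (R = Rz(yaw) Ry(pitch) Rx(roll)).
In Python, from workcell import bot gives the robot as it stands.
- The arm moves only by the shell command python3 drive.py 'ROWS' [FORCE]. ROWS is a JSON list of rows, 1 to 5 of them, each an object with the fields pos (a list: dx, dy, dz in normalised numbers (1 is 0.6 m)), rz (a turn about the tool's z in shares of 4 rad (1.0 is 4 rad)), aperture (the finger opening in m); a field left out counts as zero (the opening has to be given); each row is the pose to reach, as a shift and turn from the pose commanded when the command began, along the tool's axes at that moment; what a row does not reach only later rows make up. A row lasts 1/12 s, in which the tool goes at most 0.0417 m and 7.16 degrees, less where a joint would pass 70% of its speed; a pose out of reach is approached as far as the arm can. The fingers move at their own pace and stop on an object; FORCE is the grip in N (left out, the last holds). Time passes only in rows, so rows that do not move let the fingers close. It prints the time, the measured TCP pose, the force, the opening and the grip force at its end. Input that does not fit is refused with a message, and nothing moves.
- bot.get_obs(): the state, without advancing time (a new reading comes with each control period).
- bot.camera(name): name is "side" or "top"; returns the picture (384x512x3 uint8, blue, green, red); there is no depth.
- bot.camera_info(name): a dict with "mtx" (3x3 intrinsics, pixels), "extrinsics" (4x4, takes a point from camera to world coordinates). Camera axes: x right, y down, z forward; pixel columns grow to the right and rows downward; lengths in m; the calibration is good to about 2 mm. A picture is of the moment at which its call begins. camera_info takes no time and is no camera call.
- bot.job_done(): hands the job in; it is judged then, once.
The state is a dict: "time": time; "q": joint angles; "qd": joint speeds; "joint_efforts": joint torques, N m; "ee_pos": TCP position; "tcp_rot": TCP orientation; "wrist_force": force on the tool from outside, world axes, zero at the start; "torque": the same for the moment, N m; "opening": finger opening in m; "grasp_force": force on a finger pad.
Only numpy, scipy, OpenCV 4.12 (cv2) and the standard library are available. Lean on these libraries where they do the work, as an engineer would, in place of code of your own. Each camera call takes 0.05 s, during which the arm holds its last target. There are 200 camera calls.

### The job

Set up the pump housing for drilling: swing the red retaining arm of the jig about a quarter turn out of the way, then stand the housing flat in the nest of the jig with its side spout pointing towards the small pin (the one without the blue band). Then hang the drilling template on both pins, its blue-striped end with the big hole on the big pin, down flat on the shoulders of the posts, and finally swing the red arm fully back over the template to its stop. Leave the loose tools and the steel cup lying round about where they are.

Things in the scene. Friction and masses are not known exactly. Their poses are not given: they have to be found in the camera images.
- jig: Drill jig, fixed. Grey base plate 12 mm thick, x -110 to +80, y -115 to +115 mm; origin on the worktop midway between two 24 mm steel posts at y +75 and -75 mm. Their shoulders are 78 mm above the worktop; from each rises a 32 mm pin with conical tip: 14 mm diameter at +y (blue band on post), 10 mm at -y. Nest between the posts; red retaining arm on a third post at x -92, y +50 mm
- nest (a point): Middle of the jig's nest, on the top face of the base plate 12 mm above the worktop, axes those of the jig. A seated housing has its body origin here and the same axes (spout to the jig's -y). Six steel stops, 9 mm high, surround the housing's flange with about 3.5 mm clearance on each side
- big_pin (a point): Centre of the shoulder at the foot of the 14 mm pin (blue band), 78 mm above the worktop; the pin rises 32 mm above it
- small_pin (a point): Centre of the shoulder at the foot of the 10 mm pin (no blue band), 78 mm above the worktop; the pin rises 32 mm above it
- keeper (a joint): Angle of the red arm about its vertical pivot: 0 = closed against its stop, pointing along the jig's +x over the template's place; grows to 1.75 opening, anticlockwise from above (1.57: points to the jig's +y). Turns with about 2 N at the knob, stays where left. Arm 18 mm wide, reaches 72 mm from the pivot, underside 90, top 102 mm above the worktop
- pivot (a point): Point on the arm's vertical pivot axis, at the height of the arm's underside (90 mm above the worktop), axes those of the jig
- knob (a point): Middle of the black upright round knob on the red arm, 18 mm diameter and 32 mm tall, 36 mm from the pivot axis; this point is 122 mm above the worktop; the knob reaches from 106 to 138 mm above the worktop. Its x axis points along the arm away from the pivot
- template: Aluminium drilling template, loose, about 0.35 kg: plate 80 x 200 x 8 mm, long in y, origin at centre of underside. Through holes at y +75 mm (17 mm diameter, blue stripe beside it) and y -75 mm (13 mm diameter). Black handle bar over the middle, along y: 14 mm wide, 76 mm long, 32 to 48 mm above the underside
- handle (a point): Centre of the template's black handle bar, 40 mm above the plate's underside, axes those of the template
- big_hole (a point): Centre of the template's 17 mm hole at the underside of the plate
- small_hole (a point): Centre of the template's 13 mm hole at the underside of the plate
- housing: Aluminium pump housing, loose, about 0.55 kg, stands on its flange, mouth up, 60 mm tall. Origin under the flange, which spans x -44 to +44, y -42 to +49 mm, 8 mm thick. Upright round body about 60 mm across at the top (z 46 to 60 mm), axis at x +5, y +7 mm; a 30 mm spout sticks out to -y (end at y -49 mm, z 19 to 49 mm)
- mouth (a point): Centre of the housing's open top, 60 mm above its underside, on the axis of the upright body; axes those of the housing
- spout (a point): End of the housing's side spout, 34 mm above its underside
- steel_cup: Loose steel cup, 70 mm diameter, 55 mm tall, a bystander; origin under its centre
- marker: Loose marker pen, 131 mm long, lying on the worktop, a bystander
- ratchet: Loose ratchet, 191 mm long, lying on the worktop, a bystander
- spanner_a: Loose spanner, 187 mm long, lying on the worktop near the robot, a bystander

How it is judged (in metres and radians):
On the way, in this order (a step that is already met when the one before it is completed fails the run):
1. the red arm is swung open by more than 1.0 rad (value of joint keeper above 1 rad), for 0.1 s.
2. the housing stands flat in the nest, spout towards the small pin (horizontal distance between housing and nest below 0.007 m and z of housing in the frame of nest below 0.003 m and angle between housing's own z axis and vertical below 0.04 rad and y of spout in the frame of jig below -0.045 m), for 0.2 s.
3. the template hangs on both pins, flat on both shoulders (horizontal distance between big_hole and big_pin below 0.004 m and horizontal distance between small_hole and small_pin below 0.004 m and z of big_hole in the frame of big_pin below 0.003 m and z of small_hole in the frame of small_pin below 0.003 m and angle between template's own z axis and vertical below 0.03 rad), for 0.2 s.
4. the red arm is back over the template, within 0.15 rad of its stop (value of joint keeper below 0.15 rad), for 0.2 s.
At the end, for the whole second after the job is handed in: Housing in the nest: within 7 mm, flat, spout towards the small pin. Template flat on both shoulders: each hole within 4 mm of its own pin's axis and under 3 mm above the shoulder. Red arm within 0.15 rad of closed. Housing and template at rest (all of step 2 and all of step 3 and value of joint keeper below 0.15 rad and linear speed of each of template, housing below 0.02 m/s); the robot touches nothing.
It fails at once if a bystander (steel cup, marker, ratchet or spanner) is moved more than 40 mm (distance of any of steel_cup, marker, ratchet, spanner_a from where it was at the start of the episode above 0.04 m).
It also fails if it takes over 72 s, if anything falls off the work surface, if the arm or the gripper's body presses on something with over 40 N, if the wrist force passes 120 N, or if a joint passes its speed limit or range.

## Working session

There is one attempt and no reset: what is moved stays moved. The work goes in short steps, Python scripts to look and compute and a shell command to move; the robot and the scene stay as the last step left them, time stands still between calls to the robot, and variables do not carry over. Pictures are saved under pics/ and viewed, at most 10 in all, crops included, and the job is handed in when it is done.

```bash
ls; mkdir -p pics
python3 - <<'E'
from workcell import bot
import cv2
o=bot.get_obs(); print(o['ee_pos'],o['tcp_rot'],o['time'],o['opening'])
for n in("top","side"):
    i=bot.camera_info(n); print(i['mtx'],i['extrinsics'])
    im=bot.camera(n); cv2.imwrite(f'pics/{n}0.png',im); cv2.imwrite(f'pics/{n}0b.png',cv2.resize(im,(800,600),interpolation=cv2.INTER_CUBIC))
E
```

```text
drive.py
pics
workcell.py
[ 0.2154852  -0.50577731  0.22370208] [-1.79925731e+02  3.98867963e-04  2.30753969e+01] 0.0 0.08567021267567441
[[383.43622833   0.         261.23551628]
 [  0.         383.43622833 194.85526662]
 [  0.           0.           1.        ]] [[ 0.00522503 -0.98317872  0.18257138  0.31845899]
 [-0.99992856 -0.00709966 -0.00961582  0.15272747]
 [ 0.01075027 -0.18250809 -0.98314558  1.25912894]
 [ 0.          0.          0.          1.        ]]
[[470.70906715   0.         255.59388541]
 [  0.         470.70906715 186.30188861]
 [  0.           0.           1.        ]] [[ 0.92984284 -0.15654485  0.3329955  -0.00537487]
 [-0.36795484 -0.39255243  0.84291863 -1.21638166]
 [-0.00123638 -0.90630916 -0.4226135   0.78475234]
 [ 0.          0.          0.          1.        ]]
```

View pics/top0b.png

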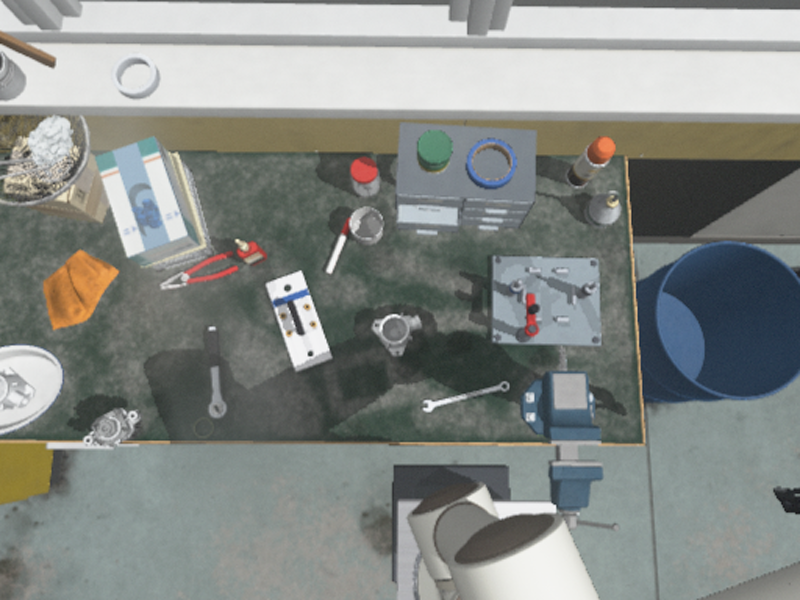

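View pics/side0b.png

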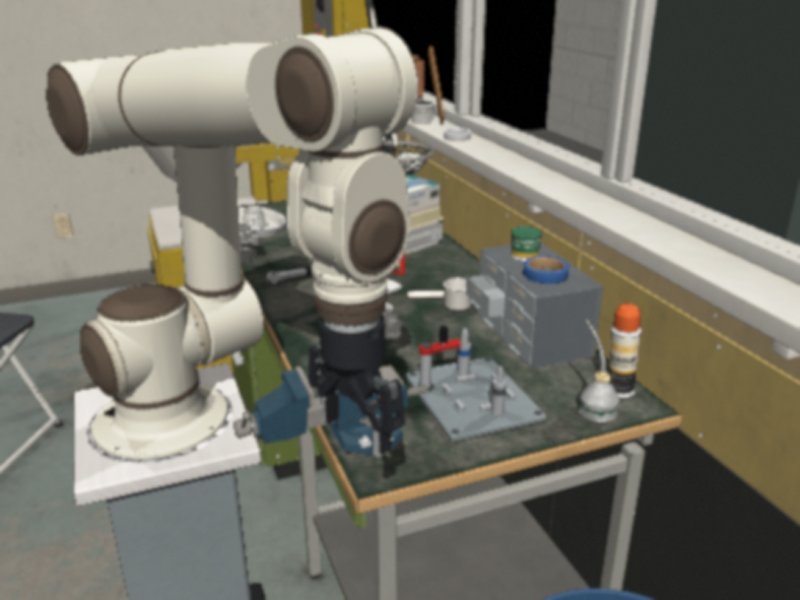

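The top view shows the jig at about (545,300), the housing at (396,330), the template at (300,320), and the vise at (570,400), all in 800 px scale. The side view shows the red arm closed along +x. I'll enlarge for measurement.

```bash
cat > h.py <<'E'
import numpy as np,cv2
from workcell import bot
def ray(n,u,v,z):
    i=bot.camera_info(n);K=i['mtx'];T=i['extrinsics']
    d=T[:3,:3]@np.linalg.inv(K)@[u,v,1]; c=T[:3,3]
    return c+d*(z-c[2])/d[2]
def proj(n,p):
    i=bot.camera_info(n);T=np.linalg.inv(i['extrinsics']);q=i['mtx']@(T[:3,:3]@np.array(p)+T[:3,3]);return q[:2]/q[2]
def crop(im,x,y,w,h,s,f):
    c=cv2.resize(im[y:y+h,x:x+w],None,fx=s,fy=s,interpolation=cv2.INTER_CUBIC)
    for k in range((x+9)//10*10,x+w,10):
        cv2.line(c,(int((k-x+.5)*s),0),(int((k-x+.5)*s),6),(0,255,255),1);cv2.putText(c,str(k),(int((k-x+.5)*s)-10,18),0,.35,(0,255,255),1)
    for k in range((y+9)//10*10,y+h,10):
        cv2.line(c,(0,int((k-y+.5)*s)),(6,int((k-y+.5)*s)),(0,255,255),1);cv2.putText(c,str(k),(8,int((k-y+.5)*s)+4),0,.35,(0,255,255),1)
    cv2.imwrite(f,c)
E
python3 - <<'E'
from h import *
im=cv2.imread('pics/top0.png')
crop(im,308,158,82,68,9,'pics/c1.png')
crop(im,165,165,112,80,7,'pics/c2.png')
E
```

```text
(no output)
```

View pics/c1.png

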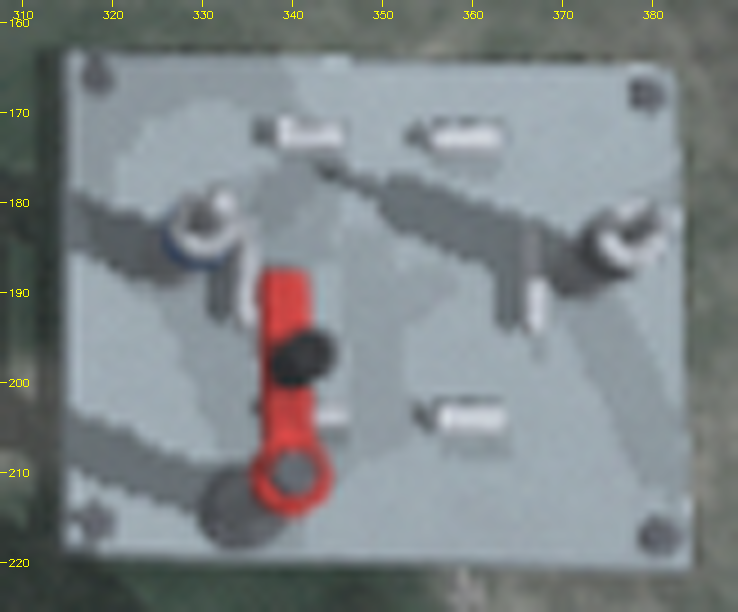

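View pics/c2.png

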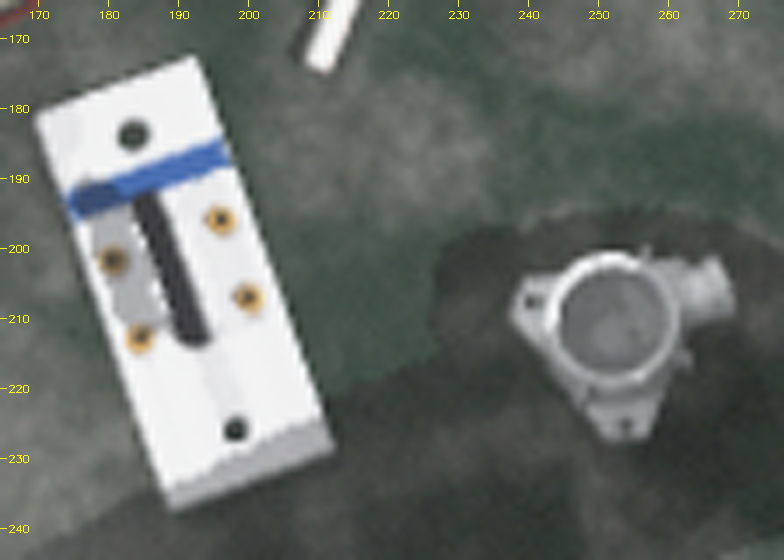

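```bash
cat > m.py <<'E'
from h import *
from scipy.optimize import least_squares
def fit(model,pix,s,o,x0,yz=None):
    P=[np.array(p)/s+np.array(o)-.5 for p in pix]
    def f(a):
        c,n=np.cos(a[2]),np.sin(a[2])
        return np.concatenate([proj('top',[a[0]+c*m[0]-n*m[1],a[1]+n*m[0]+c*m[1],m[2]])-p for m,p in zip(model,P)])
    r=least_squares(f,x0,loss='soft_l1');print(r.x[:2].round(4),np.degrees(r.x[2]).round(2),f(r.x).round(1));return r.x
if __name__=='__main__':
    o=(308,158)
    print('jig');fit([(.08,.115,.012),(.08,-.115,.012),(-.11,-.115,.012),(-.11,.115,.012)],[(62,52),(680,65),(692,570),(62,556)],9,o,[.5,-.2,0])
    fit([(.08,.115,.012),(.08,-.115,.012),(-.11,-.115,.012),(-.11,.115,.012),(-.092,.05,.102),(-.02,.05,.102)],[(62,52),(680,65),(692,570),(62,556),(293,472),(287,268)],9,o,[.5,-.2,0])
    for p in[(204,212),(623,237)]: print(ray('top',p[0]/9+307.5,p[1]/9+157.5,.1))
    print('knob',ray('top',303/9+307.5,357/9+157.5,.138))
    o=(165,165)
    print('tmpl');fit([(.04,.1,.008),(-.04,.1,.008),(.04,-.1,.008),(-.04,-.1,.008),(0,.075,.008),(0,-.075,.008)],[(195,55),(35,115),(335,452),(172,512),(133,134),(235,430)],7,o,[.4,.2,.3])
    print('handle ends',ray('top',145/7+164.5,193/7+164.5,.048),ray('top',192/7+164.5,342/7+164.5,.048))
    print('housing');fit([(.005,.007,.06),(.005,-.049,.034)],[(613,318),(726,288)],7,o,[.4,0,0])
    for p,z in[((613,318),.06),((726,288),.034),((530,302),.008),((627,425),.008),((705,267),.034),((732,305),.034)]: print(ray('top',p[0]/7+164.5,p[1]/7+164.5,z))
    for p in[(525,375),(550,430),(600,380)]: print('vise',ray('top',p[0]/1.5625,p[1]/1.5625,.1))
    for p in[(425,405),(505,385),(366,225),(330,270)]: print('tool',ray('top',p[0]/1.5625,p[1]/1.5625,.01))
E
python3 m.py
cat > go.py <<'E'
import sys,numpy as np
from workcell import bot
from scipy.spatial.transform import Rotation as R
o=bot.get_obs();r=R.from_euler('xyz',o['tcp_rot'],degrees=True)
x=[float(a) for a in sys.argv[1:]]
for i in range(0,len(x),4):
    d=np.array(x[i:i+3])-o['ee_pos']; t=(o['tcp_rot'][2]-x[i+3]+90)%180-90
    print(r.inv().apply(d).round(4),'turn',round(t,2),'len',np.linalg.norm(d).round(3))
print(o['time'],o['tcp_rot'],o['ee_pos'].round(4),np.array(o['q']).round(1),o['wrist_force'])
E
python3 go.py .523 -.1005 .224 -1.1
```

```text
[ 4.417e-01 -2.523e-01  1.000e-04] turn 24.18 len 0.509
0.1 [-1.79935600e+02 -1.61628760e-04  2.30804877e+01] [ 0.2155 -0.5058  0.2238] [-66.9   5.   10.   95.1   0.   90. ] [-0.66710732  0.16121278 -0.43871107]
```

The rows are not in the units I measure in: shifts go in shares of 0.6 m and turns go in shares of 4 rad. I convert before sending: 0.18 m / 0.6 = 0.3, 0.144 m / 0.6 = 0.24.

```bash
python3 drive.py '[{"pos": [0.06,-0.0342,0],"aperture": 0.085},{"pos": [0.12,-0.0683,0],"aperture": 0.085},{"pos": [0.18,-0.1025,0],"aperture": 0.085},{"pos": [0.24,-0.1367,0],"aperture": 0.085},{"pos": [0.3,-0.1717,0],"aperture": 0.085}]' 20 && python3 drive.py '[{"pos": [0.06,-0.0342,0],"aperture": 0.085},{"pos": [0.12,-0.0683,0],"aperture": 0.085},{"pos": [0.18,-0.1025,0],"aperture": 0.085},{"pos": [0.24,-0.1367,0],"aperture": 0.085},{"pos": [0.3,-0.1717,0],"aperture": 0.085}]' && python3 drive.py '[{"pos": [0.06,-0.0333,0],"rz": 0.0305,"aperture": 0.085},{"pos": [0.12,-0.0667,0],"rz": 0.0611,"aperture": 0.085},{"pos": [0.1362,-0.0772,0],"rz": 0.0916,"aperture": 0.085},{"pos": [0.1362,-0.0772,0],"rz": 0.1056,"aperture": 0.085},{"pos": [0.1362,-0.0772,0],"rz": 0.1056,"aperture": 0.085}]' && python3 go.py .5231 -.1002 .224 -1.1 .5231 -.1002 .134 -1.1
```

```text
time: 0.52
ee_pos: [0.3414, -0.339, 0.2241]
tcp_rot: [-180.0, 0.0, 23.0]
wrist_force: [1.5, -1.4, 0.3]
opening: 0.085
grasp_force: 0.0
time: 0.93
ee_pos: [0.4668, -0.1734, 0.2242]
tcp_rot: [-180.0, 0.0, 23.1]
wrist_force: [1.3, -1.1, -0.5]
opening: 0.0848
grasp_force: 0.0
time: 1.35
ee_pos: [0.5234, -0.0995, 0.2236]
tcp_rot: [-180.0, 0.1, -1.2]
wrist_force: [-0.6, 0.1, -0.1]
opening: 0.0851
grasp_force: 0.0
[-0.0003  0.0007 -0.0004] turn -0.07 len 0.001
[-0.0002  0.0007  0.0896] turn -0.07 len 0.09
1.35 [-1.79987118e+02  7.92187534e-02 -1.16799793e+00] [ 0.5234 -0.0995  0.2236] [-10.8   2.7   7.6  95.   -0.  170.4] [-0.59503849  0.08120944 -0.10762545]
```

Scaled: 0.09 m / 0.6 = 0.15, 0.08 m / 0.6 = 0.1333.

```bash
python3 drive.py '[{"pos": [0,0.0012,0.0667],"aperture": 0.085},{"pos": [0,0.0012,0.1333],"aperture": 0.085},{"pos": [0,0.0012,0.15],"aperture": 0.085},{"pos": [0,0.0012,0.15],"aperture": 0.04},{"pos": [0,0.0012,0.15],"aperture": 0.005}]' 20 && python3 drive.py '[{"aperture": 0.005},{"aperture": 0.005},{"aperture": 0.005},{"aperture": 0.005}]'
```

```text
time: 1.77
ee_pos: [0.5229, -0.1019, 0.1356]
tcp_rot: [180.0, -0.0, -1.1]
wrist_force: [0.1, -0.4, 0.1]
opening: 0.0635
grasp_force: 0.0
time: 2.1
ee_pos: [0.5236, -0.1016, 0.1357]
tcp_rot: [180.0, -0.1, -1.1]
wrist_force: [-0.0, -0.7, -1.1]
opening: 0.0121
grasp_force: 0.0
```

Run:
```python
from h import *
a=bot.camera('side');b=bot.camera('top')
cv2.imwrite('pics/s1.png',np.hstack([cv2.resize(a[180:290,220:350],None,fx=3,fy=3,interpolation=2),cv2.resize(b[140:250,300:430],None,fx=3,fy=3,interpolation=2)]))
print(bot.get_obs()['opening'],bot.get_obs()['grasp_force'])
```

```text
0.004886061890229579 0.0
```

View pics/s1.png

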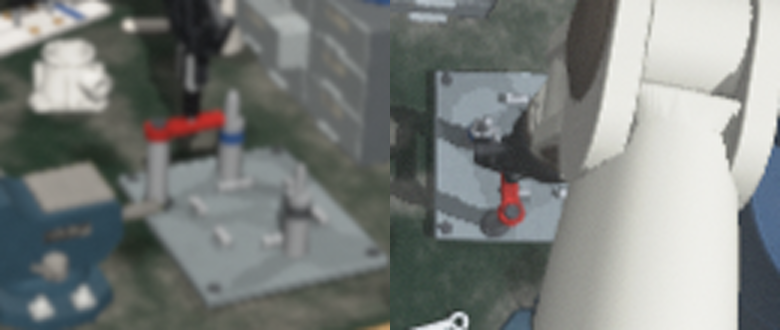

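Run:
```python
from h import *
i=cv2.imread('pics/side0.png')
for p in[(.5231,-.1002,.138),(.5231,-.1002,.106),(.5214,-.0963,.138),(.487,-.0995,.102),(.559,-.1009,.102)]: print(proj('side',p),proj('top',p))
a=bot.camera('side')
s=5
A=cv2.resize(i[195:255,255:330],None,fx=s,fy=s,interpolation=2);B=cv2.resize(a[195:255,255:330],None,fx=s,fy=s,interpolation=2)
cv2.imwrite('pics/s2.png',np.hstack([A,B]))
```

```text
[283.18779721 208.40164413] [342.46240962 196.60523944]
[282.93521349 217.91420066] [340.17234914 198.46662435]
[282.11474166 207.93103139] [341.1744434 197.1578193]
[271.70586203 221.17482674] [340.04693745 210.33592839]
[293.86141819 217.05145142] [339.74623495 187.24188336]
```

View pics/s2.png

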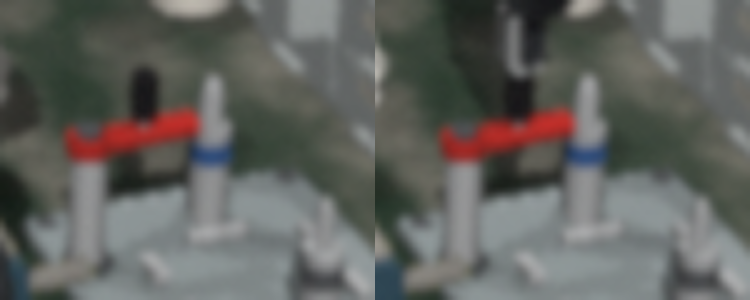

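Run:
```python
from h import *
o=bot.get_obs();print(o['ee_pos'],o['opening'],o['grasp_force'],o['wrist_force'])
for z in(.2237,.1987,.33): print(proj('side',(.2155,-.5058,z)))
i=cv2.imread('pics/side0.png');a=bot.camera('side')
A=cv2.resize(i[200:310,190:270],None,fx=5,fy=5,interpolation=2);B=cv2.resize(a[160:233,256:309],(400,550),interpolation=2)
cv2.imwrite('pics/s3.png',np.hstack([A,B]))
```

```text
[ 0.52319581 -0.10146694  0.1347913 ] 0.005137747507649985 0.0 [-0.58631918 -0.80698287 -0.03033565]
[226.93109693 287.19434449]
[227.2760068  297.62618167]
[225.37042864 239.99175907]
```

View pics/s3.png

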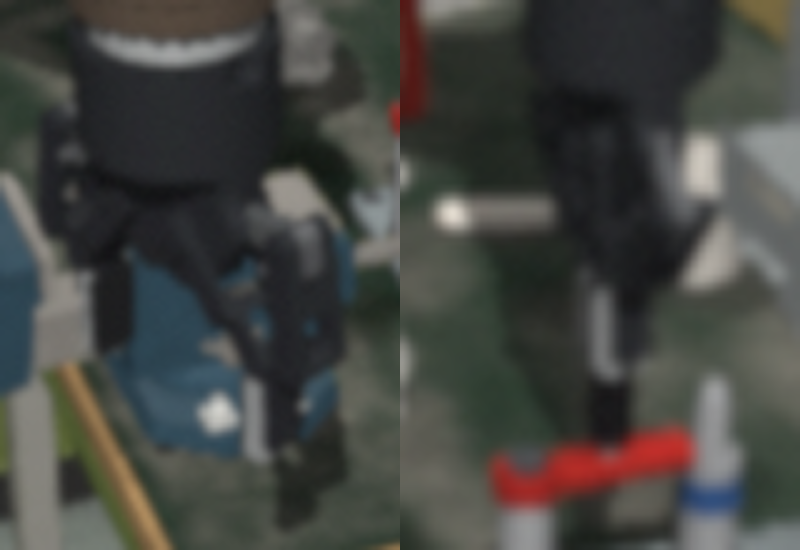

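Scaled: 0.012 m / 0.6 = 0.02.

```bash
python3 drive.py '[{"aperture": 0.05},{"aperture": 0.05},{"aperture": 0.05},{"aperture": 0.05},{"pos": [0,0,0.02],"aperture": 0.05}]' && python3 drive.py '[{"pos": [0,0,0.0167],"aperture": 0.05},{"pos": [0,0,0.0167],"aperture": 0.05},{"pos": [0,0,0.0167],"aperture": 0.04},{"pos": [0,0,0.0167],"aperture": 0.005},{"pos": [0,0,0.0167],"aperture": 0.005}]' && python3 drive.py '[{"aperture": 0.005},{"aperture": 0.005},{"aperture": 0.005},{"aperture": 0.005}]'
```

```text
time: 2.72
ee_pos: [0.5241, -0.1017, 0.1241]
tcp_rot: [180.0, -0.2, -1.1]
wrist_force: [0.2, 0.1, 1.0]
opening: 0.0504
grasp_force: 0.0
time: 3.13
ee_pos: [0.5232, -0.1014, 0.1127]
tcp_rot: [-180.0, -0.0, -1.1]
wrist_force: [1.2, -0.2, 3.2]
opening: 0.0172
grasp_force: 22.1
time: 3.47
ee_pos: [0.5232, -0.1014, 0.1127]
tcp_rot: [-180.0, -0.0, -1.1]
wrist_force: [1.1, 0.9, 1.5]
opening: 0.0169
grasp_force: 20.7
```

Scaled: -0.0348 m / 0.6 = -0.058, -0.0312 m / 0.6 = -0.052.

```bash
python3 drive.py '[{"pos": [-0.002,-0.0155,0],"aperture": 0.005},{"pos": [-0.008,-0.03,0],"aperture": 0.005},{"pos": [-0.0175,-0.0425,0],"aperture": 0.005},{"pos": [-0.03,-0.052,0],"aperture": 0.005},{"pos": [-0.0445,-0.058,0],"aperture": 0.005}]' && python3 drive.py '[{"pos": [-0.0092,-0.0017,0],"aperture": 0.005},{"pos": [-0.0187,-0.002,0],"aperture": 0.005},{"pos": [-0.0187,-0.002,0],"aperture": 0.005},{"pos": [-0.0187,-0.002,0],"aperture": 0.005}]'
```

```text
time: 3.88
ee_pos: [0.4979, -0.0672, 0.1129]
tcp_rot: [179.8, -0.1, -1.1]
wrist_force: [6.3, -11.5, -1.1]
opening: 0.017
grasp_force: 20.7
time: 4.22
ee_pos: [0.4857, -0.0649, 0.1128]
tcp_rot: [180.0, -0.0, -1.1]
wrist_force: [-2.2, -2.6, 3.7]
opening: 0.017
grasp_force: 20.9
```

Scaled: -0.07 m / 0.6 = -0.1167, -0.03 m / 0.6 = -0.05.

```bash
python3 drive.py '[{"aperture": 0.06},{"aperture": 0.06},{"aperture": 0.06},{"pos": [0,0,-0.05],"aperture": 0.085},{"pos": [0,0,-0.1167],"aperture": 0.085}]' && python3 drive.py '[{"pos": [0,-0.0667,-0.0333],"aperture": 0.085},{"pos": [0,-0.1333,-0.0333],"aperture": 0.085},{"pos": [0.0033,-0.2,-0.0333],"aperture": 0.085},{"pos": [0.0067,-0.2667,-0.0333],"aperture": 0.085},{"pos": [0.0067,-0.3333,-0.0333],"aperture": 0.085}]' && python3 drive.py '[{"rz": -0.0305,"aperture": 0.085},{"rz": -0.0611,"aperture": 0.085},{"rz": -0.0916,"aperture": 0.085},{"rz": -0.1222,"aperture": 0.085},{"rz": -0.1527,"aperture": 0.085}]' && python3 drive.py '[{"rz": -0.0305,"aperture": 0.085},{"rz": -0.0611,"aperture": 0.085},{"rz": -0.0916,"aperture": 0.085},{"rz": -0.1222,"aperture": 0.085},{"rz": -0.1527,"aperture": 0.085}]'  && python3 drive.py '[{"rz": -0.0305,"aperture": 0.085},{"rz": -0.0611,"aperture": 0.085},{"rz": -0.0916,"aperture": 0.085},{"rz": -0.1222,"aperture": 0.085},{"rz": -0.1527,"aperture": 0.085}]' && python3 go.py .4925 .1697 .19 109.3;python3 - <<'E'
from h import *
im=bot.camera('top');crop(im,228,180,62,60,9,'pics/c3.png');crop(im,308,158,82,68,9,'pics/c4.png')
a=cv2.imread('pics/c3.png');b=cv2.imread('pics/c4.png')
cv2.imwrite('pics/c5.png',np.hstack([cv2.resize(a,(400,387)),cv2.resize(b,(400,387))]))
E
```

```text
time: 4.63
ee_pos: [0.4841, -0.0643, 0.1798]
tcp_rot: [-179.9, 0.4, -1.1]
wrist_force: [1.0, -1.5, 0.8]
opening: 0.0766
grasp_force: 0.0
time: 5.05
ee_pos: [0.4943, 0.0255, 0.2015]
tcp_rot: [-178.3, 0.1, 2.0]
wrist_force: [-0.6, -0.7, 0.0]
opening: 0.085
grasp_force: 0.0
time: 5.47
ee_pos: [0.4941, 0.0239, 0.2014]
tcp_rot: [-178.6, -0.8, 37.2]
wrist_force: [-0.4, -0.8, 0.3]
opening: 0.0853
grasp_force: 0.0
time: 5.88
ee_pos: [0.4941, 0.0239, 0.2014]
tcp_rot: [-179.3, -1.5, 72.2]
wrist_force: [0.6, 0.0, -0.5]
opening: 0.0848
grasp_force: 0.0
time: 6.3
ee_pos: [0.4941, 0.0239, 0.2014]
tcp_rot: [179.7, -1.6, 107.2]
wrist_force: [0.0, -0.4, 0.6]
opening: 0.0852
grasp_force: 0.0
[0.1394 0.0415 0.0156] turn -2.11 len 0.146
6.3 [179.70205167  -1.61784463 107.1893734 ] [0.4941 0.0239 0.2014] [ 1.8 -2.9 -0.5 92.6  1.6 74.6] [ 0.00557158 -0.40017732  0.56813827]
```

View pics/c5.png

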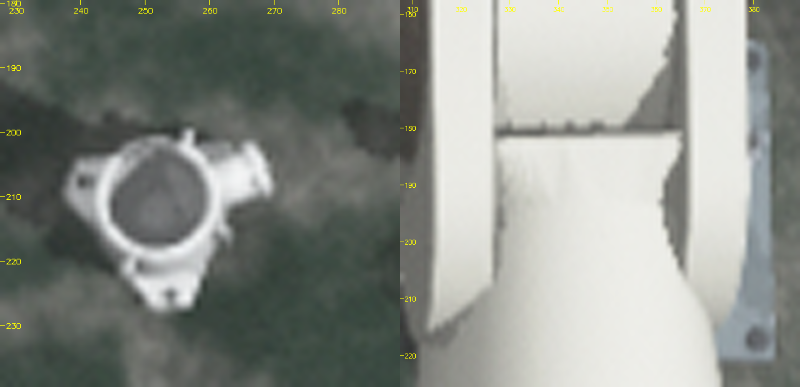

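Scaled: 0.1394 m / 0.6 = 0.2323, 0.0415 m / 0.6 = 0.0692, -2.1 degrees / 229.1831 = -0.0092.

```bash
python3 drive.py '[{"pos": [0.0583,0.0167,0],"rz": -0.0092,"aperture": 0.085},{"pos": [0.1167,0.035,0],"rz": -0.0092,"aperture": 0.085},{"pos": [0.175,0.0517,0],"rz": -0.0092,"aperture": 0.085},{"pos": [0.2323,0.0692,0.026],"rz": -0.0092,"aperture": 0.085},{"pos": [0.2323,0.0692,0.026],"rz": -0.0092,"aperture": 0.085}]' && python3 go.py .4925 .1697 .09 109.3 .4925 .1697 .032 109.3
```

```text
time: 6.77
ee_pos: [0.4925, 0.1746, 0.1879]
tcp_rot: [179.7, -1.7, 109.0]
wrist_force: [-0.6, -0.6, -1.0]
opening: 0.0852
grasp_force: 0.0
[-0.0075 -0.0021  0.0978] turn -0.28 len 0.098
[-0.0092 -0.0023  0.1557] turn -0.28 len 0.156
6.7667 [179.73637042  -1.67021806 109.02238547] [0.4925 0.1746 0.1879] [18.6  0.3  1.2 90.6  1.7 89.6] [-0.62058372 -0.60966255 -0.97770463]
```

Scaled: 0.13 m / 0.6 = 0.2167, 0.11 m / 0.6 = 0.1833.

```bash
python3 drive.py '[{"pos": [-0.01,-0.0033,0.05],"aperture": 0.085},{"pos": [-0.0117,-0.0033,0.1167],"aperture": 0.085},{"pos": [-0.013,-0.0037,0.1833],"aperture": 0.085},{"pos": [-0.0137,-0.0037,0.2167],"aperture": 0.085},{"pos": [-0.0137,-0.0037,0.2167],"aperture": 0.085}]' && python3 drive.py '[{"pos": [-0.0008,0,0.02],"aperture": 0.085},{"pos": [-0.0017,0,0.04],"aperture": 0.085},{"pos": [-0.0017,0,0.0433],"aperture": 0.085}]' && python3 go.py .4925 .1697 .032 109.3
python3 - <<'E'
from h import *
a=bot.camera('side')
cv2.imwrite('pics/s4.png',cv2.resize(a[130:250,190:330],None,fx=5,fy=5,interpolation=2))
E
```

```text
time: 7.18
ee_pos: [0.4906, 0.1642, 0.055]
tcp_rot: [-179.9, -1.6, 108.8]
wrist_force: [-0.2, 0.4, -0.7]
opening: 0.0848
grasp_force: 0.0
time: 7.43
ee_pos: [0.494, 0.1655, 0.0339]
tcp_rot: [179.6, -1.6, 109.0]
wrist_force: [-0.5, 0.3, 0.6]
opening: 0.0848
grasp_force: 0.0
[ 0.0044 -0.      0.002 ] turn -0.31 len 0.005
7.4333 [179.58083835  -1.5969274  108.9914649 ] [0.494  0.1655 0.0339] [ 17.6   1.3 -14.9  73.4   1.6  88.6] [-0.51854535  0.25292433  0.5558802 ]
```

View pics/s4.png

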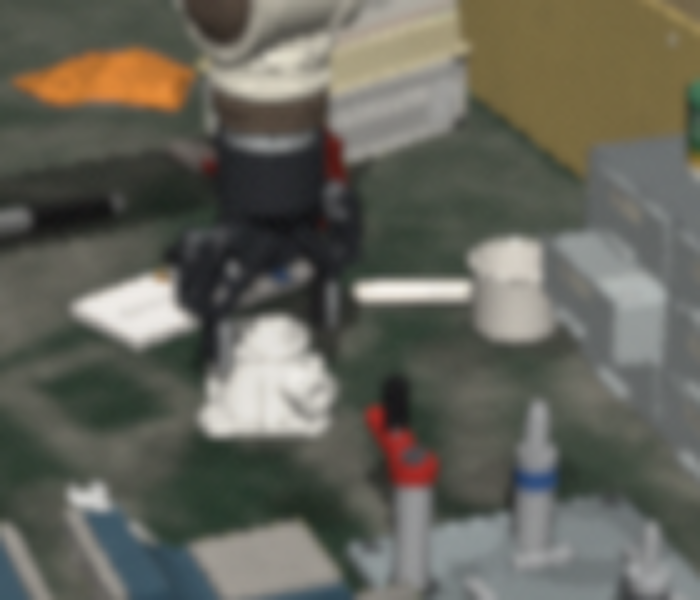

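Scaled: 0.0044 m / 0.6 = 0.0073, 0.002 m / 0.6 = 0.0033.

```bash
python3 drive.py '[{"pos": [0.0073,0,0.0033],"aperture": 0.085},{"pos": [0.0073,0,0.0033],"aperture": 0.085},{"pos": [0.0073,0,0.0033],"aperture": 0.06},{"pos": [0.0073,0,0.0033],"aperture": 0.04},{"pos": [0.0073,0,0.0033],"aperture": 0.04}]' 60 && python3 drive.py '[{"aperture": 0.04},{"aperture": 0.04},{"aperture": 0.04}]' && python3 drive.py '[{"pos": [0,0,-0.0667],"aperture": 0.04},{"pos": [0,0,-0.1333],"aperture": 0.04},{"pos": [0,0,-0.2],"aperture": 0.04},{"pos": [0,0,-0.2333],"aperture": 0.04},{"pos": [0,0,-0.2333],"aperture": 0.04}]' && python3 go.py .4925 .1697 .032 109.3
```

```text
time: 7.9
ee_pos: [0.4926, 0.1702, 0.0343]
tcp_rot: [179.5, -1.6, 109.1]
wrist_force: [-4.1, -0.3, 4.2]
opening: 0.056
grasp_force: 62.7
time: 8.15
ee_pos: [0.4926, 0.1702, 0.0342]
tcp_rot: [179.5, -1.6, 109.1]
wrist_force: [-5.2, -0.5, 9.3]
opening: 0.056
grasp_force: 62.2
time: 8.57
ee_pos: [0.4944, 0.1665, 0.178]
tcp_rot: [179.1, -1.6, 109.1]
wrist_force: [-0.1, 0.2, -4.1]
opening: 0.0562
grasp_force: 67.5
[-0.0004 -0.003   0.146 ] turn -0.23 len 0.146
8.5667 [179.13764978  -1.5892147  109.07341099] [0.4944 0.1665 0.178 ] [17.7 -0.5 -0.7 88.9  1.6 88.7] [-0.14662712  0.19846906 -4.13620338]
```

```bash
python3 go.py .5832 -.1444 .195 88.7
python3 - <<'E'
from h import *
for p in[(311,133),(466,135),(247,285),(536,305),(472,417),(335,417)]:
    w=ray('top',p[0]/9+307.5,p[1]/9+157.5,.02)[:2]-[.5781,-.1513]
    c,s=np.cos(np.radians(1.1)),np.sin(np.radians(1.1)); print(((c*w[0]-s*w[1])*1e3).round(1),((s*w[0]+c*w[1])*1e3).round(1))
E
```

```text
[-0.3222 -0.0173 -0.0262] turn 20.37 len 0.324
8.5667 [179.13764978  -1.5892147  109.07341099] [0.4944 0.1665 0.178 ] [17.7 -0.5 -0.7 88.9  1.6 88.7] [-0.14662712  0.19846906 -4.13620338]
48.5 24.0
49.2 -33.5
-9.6 48.4
-14.3 -57.8
-56.5 -33.3
-57.8 16.7
```

The rows are not in the units I measure in: shifts go in shares of 0.6 m and turns go in shares of 4 rad. I convert before sending: -0.2 m / 0.6 = -0.3333, -0.16 m / 0.6 = -0.2667.

```bash
python3 go.py .5781 -.1513 .195 88.7; python3 drive.py '[{"pos": [-0.0667,0,-0.0333],"aperture": 0.04},{"pos": [-0.1333,0,-0.0433],"aperture": 0.04},{"pos": [-0.2,-0.005,-0.0433],"aperture": 0.04},{"pos": [-0.2667,-0.01,-0.0433],"aperture": 0.04},{"pos": [-0.3333,-0.015,-0.0433],"aperture": 0.04}]' && python3 drive.py '[{"pos": [-0.0583,-0.0017,0],"rz": 0.0218,"aperture": 0.04},{"pos": [-0.1167,-0.005,0],"rz": 0.0436,"aperture": 0.04},{"pos": [-0.175,-0.0083,0],"rz": 0.0654,"aperture": 0.04},{"pos": [-0.2083,-0.0133,0],"rz": 0.089,"aperture": 0.04},{"pos": [-0.2083,-0.0133,0],"rz": 0.089,"aperture": 0.04}]' && python3 go.py .5781 -.1513 .19 88.7 .5781 -.1513 .08 88.7 .5781 -.1513 .05 88.7
```

```text
[-0.3271 -0.0244 -0.0264] turn 20.37 len 0.329
8.5667 [179.13764978  -1.5892147  109.07341099] [0.4944 0.1665 0.178 ] [17.7 -0.5 -0.7 88.9  1.6 88.7] [-0.14662712  0.19846906 -4.13620338]
time: 8.98
ee_pos: [0.5493, -0.0284, 0.1912]
tcp_rot: [179.7, -1.6, 109.1]
wrist_force: [1.7, 1.1, -5.0]
opening: 0.0559
grasp_force: 67.5
time: 9.4
ee_pos: [0.5826, -0.1512, 0.1863]
tcp_rot: [-179.6, -1.6, 88.1]
wrist_force: [-0.8, 0.6, -5.7]
opening: 0.0558
grasp_force: 67.5
[-0.0001 -0.0045 -0.0037] turn -0.59 len 0.006
[-0.0033 -0.0038  0.1062] turn -0.59 len 0.106
[-0.0041 -0.0036  0.1362] turn -0.59 len 0.136
9.4 [-179.63416752   -1.63330812   88.10878611] [ 0.5826 -0.1512  0.1863] [-15.3  12.4  14.1  92.5   1.5  76.6] [-0.80571     0.55445637 -5.68542068]
```

Scaled: 0.124 m / 0.6 = 0.2067, 0.06 m / 0.6 = 0.1, -0.6 degrees / 229.1831 = -0.0026.

```bash
python3 drive.py '[{"pos": [0,-0.0073,0.0333],"rz": -0.0026,"aperture": 0.04},{"pos": [-0.0017,-0.0073,0.1],"rz": -0.0026,"aperture": 0.04},{"pos": [-0.0042,-0.0067,0.15],"rz": -0.0026,"aperture": 0.04},{"pos": [-0.0058,-0.0063,0.1917],"rz": -0.0026,"aperture": 0.04},{"pos": [-0.0062,-0.0063,0.2067],"rz": -0.0026,"aperture": 0.04}]' && python3 drive.py '[{"aperture": 0.04}]' && python3 go.py .5781 -.1513 .0462 88.7
python3 - <<'E'
from h import *
a=bot.camera('side')
cv2.imwrite('pics/s5.png',cv2.resize(a[170:290,250:370],None,fx=5,fy=5,interpolation=2))
E
```

```text
time: 9.82
ee_pos: [0.5756, -0.1462, 0.0593]
tcp_rot: [-179.4, -1.8, 89.3]
wrist_force: [-1.1, -0.1, -5.3]
opening: 0.0554
grasp_force: 67.5
time: 9.9
ee_pos: [0.5765, -0.1465, 0.0617]
tcp_rot: [-179.5, -1.8, 89.3]
wrist_force: [-0.4, -0.1, -4.5]
opening: 0.0557
grasp_force: 67.5
[-0.0053  0.0018  0.0153] turn 0.59 len 0.016
9.9 [-179.52328397   -1.75306495   89.28529233] [ 0.5765 -0.1465  0.0617] [-15.   11.9  -0.2  78.8   1.6  75.7] [-0.41900275 -0.13111522 -4.46957193]
```

View pics/s5.png

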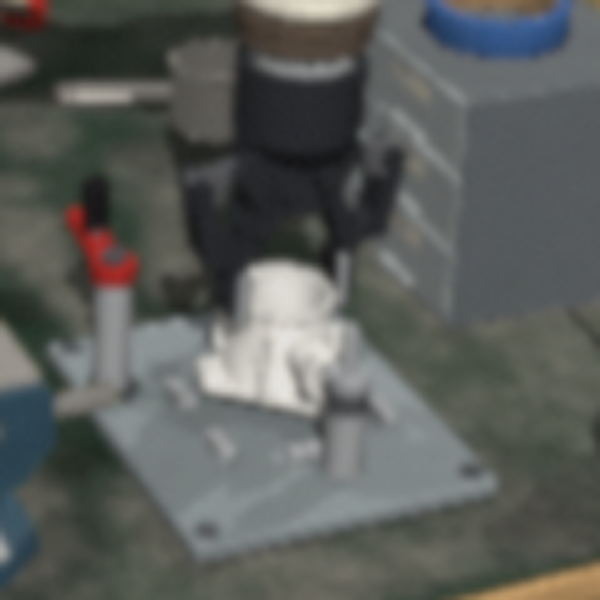

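Scaled: 0.006 m / 0.6 = 0.01, 0.0018 m / 0.6 = 0.003, 0.6 degrees / 229.1831 = 0.0026.

```bash
python3 drive.py '[{"pos": [-0.0083,0.003,0],"rz": 0.0026,"aperture": 0.04},{"pos": [-0.0083,0.003,0],"rz": 0.0026,"aperture": 0.04},{"pos": [-0.0083,0.003,0.005],"rz": 0.0026,"aperture": 0.04},{"pos": [-0.0083,0.003,0.01],"rz": 0.0026,"aperture": 0.04},{"pos": [-0.0083,0.003,0.01],"rz": 0.0026,"aperture": 0.04}]' && python3 go.py .5781 -.1513 .0462 88.7 && python3 drive.py '[{"pos": [0,0,0.005],"aperture": 0.04},{"pos": [0,0,0.0083],"aperture": 0.04},{"pos": [0,0,0.0083],"aperture": 0.04}]' && python3 go.py .5781 -.1513 .0462 88.7
```

```text
time: 10.37
ee_pos: [0.5804, -0.1522, 0.0593]
tcp_rot: [-179.9, -1.7, 88.7]
wrist_force: [0.4, -0.5, -5.3]
opening: 0.056
grasp_force: 67.5
[ 0.0004 -0.0023  0.0131] turn -0.04 len 0.013
10.3667 [-179.8573884    -1.6575504    88.66158515] [ 0.5804 -0.1522  0.0593] [-15.5  12.3   0.   78.3   1.6  75.9] [ 0.40934856 -0.53129326 -5.31070976]
time: 10.62
ee_pos: [0.5802, -0.1519, 0.0539]
tcp_rot: [-179.8, -1.7, 88.7]
wrist_force: [0.3, -0.8, -5.3]
opening: 0.0557
grasp_force: 67.5
[ 0.0003 -0.0021  0.0077] turn -0.04 len 0.008
10.6167 [-179.82107271   -1.67064207   88.66369596] [ 0.5802 -0.1519  0.0539] [-15.4  12.4  -0.5  77.7   1.6  75.9] [ 0.25126808 -0.84983563 -5.28978154]
```

Scaled: 0.004 m / 0.6 = 0.0067, -0.0015 m / 0.6 = -0.0025.

```bash
python3 drive.py '[{"pos": [0,-0.0025,0.0033],"aperture": 0.04},{"pos": [0,-0.0025,0.0067],"aperture": 0.04},{"pos": [0,-0.0025,0.0067],"aperture": 0.04}]' && python3 drive.py '[{"pos": [0,0,0.0033],"aperture": 0.04},{"pos": [0,0,0.005],"aperture": 0.04},{"pos": [0,0,0.005],"aperture": 0.04}]' && python3 go.py .5781 -.1513 .0462 88.7
```

```text
time: 10.87
ee_pos: [0.5786, -0.1518, 0.05]
tcp_rot: [-179.8, -1.7, 88.7]
wrist_force: [0.4, 0.0, -4.6]
opening: 0.0562
grasp_force: 67.5
time: 11.12
ee_pos: [0.579, -0.1517, 0.0476]
tcp_rot: [-179.9, -1.7, 88.7]
wrist_force: [-0.6, 0.3, -3.2]
opening: 0.0554
grasp_force: 67.7
[ 0.0003 -0.0009  0.0014] turn -0.03 len 0.002
11.1167 [-179.87845625   -1.66497637   88.67229548] [ 0.579  -0.1517  0.0476] [-15.5  12.3  -1.3  76.9   1.6  75.9] [-0.5910121   0.33826494 -3.22739779]
```

Scaled: 0.0015 m / 0.6 = 0.0025.

```bash
python3 drive.py '[{"pos": [0,0,0.0025],"aperture": 0.04},{"pos": [0,0,0.0025],"aperture": 0.04}]' && python3 drive.py '[{"pos": [0,0,0.0017],"aperture": 0.04},{"pos": [0,0,0.0017],"aperture": 0.04}]'
```

```text
time: 11.28
ee_pos: [0.5793, -0.1514, 0.0468]
tcp_rot: [-179.9, -1.7, 88.7]
wrist_force: [-1.2, 3.0, 3.1]
opening: 0.0559
grasp_force: 68.3
time: 11.45
ee_pos: [0.5793, -0.1513, 0.0466]
tcp_rot: [-180.0, -1.7, 88.7]
wrist_force: [-4.2, 5.3, 9.8]
opening: 0.0557
grasp_force: 68.8
```

Scaled: 0.2 m / 0.6 = 0.3333, 0.16 m / 0.6 = 0.2667.

```bash
python3 drive.py '[{"aperture": 0.065},{"aperture": 0.085},{"aperture": 0.085},{"aperture": 0.085}]' && python3 drive.py '[{"pos": [-0.0017,0,-0.0667],"aperture": 0.085},{"pos": [-0.0033,0,-0.1333],"aperture": 0.085},{"pos": [-0.005,0,-0.2],"aperture": 0.085},{"pos": [-0.005,0,-0.2333],"aperture": 0.085},{"pos": [-0.005,0,-0.2333],"aperture": 0.085}]' && python3 drive.py '[{"pos": [0.0667,0,0],"aperture": 0.085},{"pos": [0.1333,0,0],"aperture": 0.085},{"pos": [0.2,0,0],"aperture": 0.085},{"pos": [0.2667,0,0],"aperture": 0.085},{"pos": [0.3333,0,0],"aperture": 0.085}]' && python3 go.py .5163 .3729 .16 21;python3 - <<'E'
from h import *
im=bot.camera('top');cv2.imwrite('pics/t6.png',im)
for c in [(.5781,-.1513)]: print(proj('top',(*c,.072)),383*.030/1.17)
g=cv2.cvtColor(im,6)[165:225,305:395];g=cv2.resize(g,None,fx=6,fy=6,interpolation=2)
h=cv2.HoughCircles(g,cv2.HOUGH_GRADIENT,1,20,param1=100,param2=15,minRadius=40,maxRadius=75)
for a in (h[0][:6] if h is not None else []): print(a[0]/6+304.6,a[1]/6+164.6,a[2]/6,ray('top',a[0]/6+304.6,a[1]/6+164.6,.072))
E
```

```text
time: 11.78
ee_pos: [0.579, -0.1519, 0.0449]
tcp_rot: [-179.9, -1.6, 88.7]
wrist_force: [0.6, 0.1, 0.2]
opening: 0.0854
grasp_force: 0.0
time: 12.2
ee_pos: [0.5809, -0.1596, 0.1908]
tcp_rot: [179.7, -1.5, 88.7]
wrist_force: [2.0, 0.5, 0.1]
opening: 0.0847
grasp_force: 0.0
time: 12.62
ee_pos: [0.5834, 0.0427, 0.1901]
tcp_rot: [-179.8, -1.6, 88.6]
wrist_force: [0.3, -0.1, 0.2]
opening: 0.0849
grasp_force: 0.0
[ 0.3275 -0.0749  0.0397] turn 67.63 len 0.338
12.6167 [-179.83602342   -1.64598852   88.6261976 ] [0.5834 0.0427 0.1901] [ 3.4  9.3 11.  91.7  1.7 94.7] [ 0.286341   -0.08273448  0.18943331]
[353.39032833 183.37392052] 9.820512820512821
```

Scaled: 0.2 m / 0.6 = 0.3333, 0.16 m / 0.6 = 0.2667.

```bash
python3 drive.py '[{"pos": [0.0667,-0.015,0],"aperture": 0.085},{"pos": [0.1333,-0.03,0],"aperture": 0.085},{"pos": [0.2,-0.045,0],"aperture": 0.085},{"pos": [0.2667,-0.06,0],"aperture": 0.085},{"pos": [0.3333,-0.075,0],"aperture": 0.085}]' && python3 drive.py '[{"pos": [0.0667,-0.015,0],"rz": -0.0305,"aperture": 0.085},{"pos": [0.1333,-0.03,0],"rz": -0.0611,"aperture": 0.085},{"pos": [0.2,-0.045,0],"rz": -0.0916,"aperture": 0.085},{"pos": [0.2125,-0.05,0.0167],"rz": -0.1222,"aperture": 0.085},{"pos": [0.2125,-0.05,0.0333],"rz": -0.1527,"aperture": 0.085}]' && python3 drive.py '[{"rz": -0.0305,"aperture": 0.085},{"rz": -0.0611,"aperture": 0.085},{"rz": -0.0916,"aperture": 0.085},{"rz": -0.1222,"aperture": 0.085},{"rz": -0.1527,"aperture": 0.085}]' && python3 drive.py '[{"rz": -0.0305,"aperture": 0.085},{"rz": -0.0611,"aperture": 0.085},{"rz": -0.0916,"aperture": 0.085},{"rz": -0.1222,"aperture": 0.085},{"rz": -0.1527,"aperture": 0.085}]' && python3 go.py .5163 .3729 .10 21 .5163 .3729 .021 21
python3 - <<'E'
from h import *
im=bot.camera('top');cv2.imwrite('pics/t7.png',im)
a=cv2.imread('pics/top0.png')
g=cv2.cvtColor(im,6)
for y in range(172,200,2): print(y,' '.join(f'{v:3d}' for v in g[y,330:380:1]))
E
```

```text
time: 13.08
ee_pos: [0.5427, 0.2436, 0.196]
tcp_rot: [-179.8, -1.6, 88.6]
wrist_force: [0.8, -0.1, 1.0]
opening: 0.085
grasp_force: 0.0
time: 13.5
ee_pos: [0.5154, 0.3738, 0.1793]
tcp_rot: [179.1, -1.4, 124.2]
wrist_force: [-0.6, -1.2, -0.2]
opening: 0.0846
grasp_force: 0.0
time: 13.92
ee_pos: [0.5164, 0.3706, 0.1794]
tcp_rot: [178.5, -0.7, 159.0]
wrist_force: [-0.8, -0.0, -1.1]
opening: 0.0852
grasp_force: 0.0
time: 14.33
ee_pos: [0.5164, 0.3705, 0.1795]
tcp_rot: [178.4, 0.3, -166.0]
wrist_force: [-1.1, -0.1, -0.5]
opening: 0.0847
grasp_force: 0.0
[-0.0001  0.0001  0.0795] turn -7.0 len 0.079
[ 0.0003 -0.0021  0.1585] turn -7.0 len 0.158
14.3333 [ 178.39224476    0.2617892  -166.00120559] [0.5164 0.3705 0.1795] [35.  15.4 17.  90.8  1.4 21. ] [-1.10553079 -0.09445571 -0.45827697]
172  87  88  87  91 111 102  87  81 109 164 156 140 142 147 162 159 141 144 145 144 151 157 151 119 107 121 130 153 158 152 157 169 175 155 146 155 158 153 154 156 155 156 152 152 153 156 157 156 156 154
174  86  88  87  84  89  87  86  85  76  78  98 116 115 116 113 114 121 145 144 156 195 221 220 214 208 
[... 1847 characters left out ...]
 131 125 179 183 100  84  88  83 110 161 153 130 136 136 135 133 135 133 135 142 156 157
194 122 119 114 117 103 125 132 125 124 113  87  87 107 134 101  93  99 108 117 127 138 147 151 164 175 177 157 109  96 105 122 128 120 100  84 104 109 154 149 132 135 134 136 135 138 137 134 136 141 154
196 124 122 125 125 125 121 129 139 142 141 129  89  97 154 210 197 184 177 165 173 160 164 169 172 138 124 122 123 121 121 120 123 121 122 122 126 132 135 137 140 135 135 135 138 137 136 137 137 138 142
198 123 123 123 123 124 129 140 142 140 140 130  85  75 123 191 198 173 148 179 209 210 202 174 131 122 121 120 123 122 125 123 121 123 124 124 122 122 123 129 138 136 135 141 134 137 138 136 137 137 137
```

Scaled: 0.1 m / 0.6 = 0.1667, 0.07 m / 0.6 = 0.1167, -7 degrees / 229.1831 = -0.0305.

```bash
python3 drive.py '[{"pos": [0,0,0.05],"rz": -0.0305,"aperture": 0.06},{"pos": [0,0,0.1167],"rz": -0.0305,"aperture": 0.06},{"pos": [0,-0.0017,0.1667],"rz": -0.0305,"aperture": 0.06},{"pos": [0,-0.0017,0.1667],"rz": -0.0305,"aperture": 0.06},{"pos": [0,-0.0017,0.1667],"rz": -0.0305,"aperture": 0.06}]' && python3 go.py .5163 .3729 .026 -159;  python3 - <<'E'
from h import *
im=bot.camera('side'); g=cv2.cvtColor(im,6)
c=np.cos(np.radians(-1.1));s=np.sin(np.radians(-1.1))
for p in[(0,-.056,.046),(0,-.056,.031),(0,-.056,.061)]: print(proj('top',(.5781+c*p[0]-s*p[1],-.1513+s*p[0]+c*p[1],p[2])))
E
```

```text
time: 14.8
ee_pos: [0.5155, 0.3719, 0.0789]
tcp_rot: [178.5, 0.3, -159.5]
wrist_force: [-0.2, 0.6, 1.5]
opening: 0.0602
grasp_force: 0.0
[-0.0009 -0.0007  0.0529] turn -0.46 len 0.053
14.8 [ 178.46746192    0.28494519 -159.45748791] [0.5155 0.3719 0.0789] [35.2 15.6  6.1 79.9  1.4 14.6] [-0.22933968  0.57605677  1.47863017]
[368.64784048 185.52504107]
[367.33962781 186.46876536]
[369.98745863 184.55866135]
```

Scaled: 0.052 m / 0.6 = 0.0867, 0.045 m / 0.6 = 0.075, -0.4 degrees / 229.1831 = -0.0017.

```bash
python3 drive.py '[{"pos": [-0.0008,-0.0008,0.05],"rz": -0.0017,"aperture": 0.06},{"pos": [-0.0015,-0.0008,0.075],"rz": -0.0017,"aperture": 0.06},{"pos": [-0.0015,-0.0008,0.0867],"rz": -0.0017,"aperture": 0.06},{"pos": [-0.0015,-0.0008,0.0867],"rz": -0.0017,"aperture": 0.06},{"pos": [-0.0015,-0.0008,0.0867],"rz": -0.0017,"aperture": 0.05}]' && python3 go.py .5163 .3729 .026 -159
```

```text
time: 15.27
ee_pos: [0.5182, 0.3746, 0.0304]
tcp_rot: [178.4, 0.6, -159.0]
wrist_force: [-0.5, 0.4, 0.5]
opening: 0.0506
grasp_force: 0.0
[ 0.0024 -0.001   0.0044] turn 0.03 len 0.005
15.2667 [ 178.38269105    0.63505606 -158.96723084] [0.5182 0.3746 0.0304] [35.2 16.7  2.1 74.4  1.4 14.2] [-0.50049498  0.36416799  0.50166197]
```

Scaled: 0.003 m / 0.6 = 0.005, 0.001 m / 0.6 = 0.0017.

```bash
python3 drive.py '[{"pos": [0.0017,-0.0008,0.005],"aperture": 0.05},{"pos": [0.0017,-0.0008,0.005],"aperture": 0.05},{"pos": [0.0017,-0.0008,0.005],"aperture": 0.05},{"pos": [0.0017,-0.0008,0.005],"aperture": 0.03},{"pos": [0.0017,-0.0008,0.005],"aperture": 0.005}]' 80 && python3 drive.py '[{"aperture": 0.005},{"aperture": 0.005},{"aperture": 0.005},{"aperture": 0.005}]' && python3 go.py .5163 .3729 .026 -159
```

```text
time: 15.68
ee_pos: [0.5168, 0.3733, 0.0257]
tcp_rot: [178.4, 0.5, -158.9]
wrist_force: [0.3, 0.2, 1.0]
opening: 0.0269
grasp_force: 0.0
time: 16.02
ee_pos: [0.5167, 0.3733, 0.0259]
tcp_rot: [178.4, 0.5, -158.9]
wrist_force: [-0.9, -0.4, 5.6]
opening: 0.0119
grasp_force: 80.5
[ 0.0006 -0.0002 -0.0001] turn 0.06 len 0.001
16.0167 [ 178.41345175    0.53967609 -158.94183261] [0.5167 0.3733 0.0259] [35.2 16.6  1.5 74.   1.4 14.1] [-0.91213318 -0.39302292  5.58749811]
```

Scaled: -0.165 m / 0.6 = -0.275, -0.14 m / 0.6 = -0.2333.

```bash
python3 drive.py '[{"pos": [0,0,-0.0333],"aperture": 0.005},{"pos": [0,0,-0.1],"aperture": 0.005},{"pos": [0,0,-0.1667],"aperture": 0.005},{"pos": [0,0,-0.2333],"aperture": 0.005},{"pos": [0,0,-0.275],"aperture": 0.005}]' && python3 drive.py '[{"aperture": 0.005}]' && python3 go.py .5777 -.1513 .19 -91.1
```

```text
time: 16.43
ee_pos: [0.5172, 0.3686, 0.1941]
tcp_rot: [178.4, 0.7, -158.9]
wrist_force: [0.5, 0.4, -3.1]
opening: 0.0121
grasp_force: 79.4
time: 16.52
ee_pos: [0.5184, 0.3694, 0.1966]
tcp_rot: [178.3, 1.0, -159.0]
wrist_force: [1.4, 0.7, -2.5]
opening: 0.0119
grasp_force: 79.4
[ 0.1317 -0.5071 -0.0107] turn -67.85 len 0.524
16.5167 [ 178.29785894    0.96567156 -158.95039136] [0.5184 0.3694 0.1966] [34.8 15.3 18.7 92.1  1.4 13.8] [ 1.41544642  0.6693825  -2.49498978]
```

Scaled: -0.175 m / 0.6 = -0.2917, -0.14 m / 0.6 = -0.2333.

```bash
python3 drive.py '[{"pos": [0.015,-0.0583,0],"aperture": 0.005},{"pos": [0.03,-0.1167,0],"aperture": 0.005},{"pos": [0.045,-0.175,0],"aperture": 0.005},{"pos": [0.06,-0.2333,0],"aperture": 0.005},{"pos": [0.075,-0.2917,0],"aperture": 0.005}]' && python3 drive.py '[{"rz": -0.0305,"aperture": 0.005},{"rz": -0.0611,"aperture": 0.005},{"rz": -0.0916,"aperture": 0.005},{"rz": -0.1222,"aperture": 0.005},{"rz": -0.1484,"aperture": 0.005}]' && python3 drive.py '[{"rz": -0.0305,"aperture": 0.005},{"rz": -0.0611,"aperture": 0.005},{"rz": -0.0916,"aperture": 0.005},{"rz": -0.1222,"aperture": 0.005},{"rz": -0.1477,"aperture": 0.005}]' && python3 go.py .5777 -.1513 .19 -91.1
```

```text
time: 16.93
ee_pos: [0.5372, 0.1874, 0.1831]
tcp_rot: [178.4, 0.4, -158.9]
wrist_force: [0.7, -0.8, -2.1]
opening: 0.0116
grasp_force: 79.4
time: 17.35
ee_pos: [0.5374, 0.1887, 0.1832]
tcp_rot: [178.9, 1.2, -124.6]
wrist_force: [0.0, 0.3, -3.0]
opening: 0.0119
grasp_force: 79.6
time: 17.77
ee_pos: [0.5373, 0.1889, 0.1831]
tcp_rot: [179.7, 1.6, -90.7]
wrist_force: [0.0, -1.1, -3.6]
opening: 0.0117
grasp_force: 79.6
[ 0.3394 -0.0446 -0.0167] turn 0.37 len 0.343
17.7667 [179.74386958   1.61547607 -90.72778286] [0.5373 0.1889 0.1831] [ 18.5   6.7   7.3  90.4   1.6 -70.7] [ 0.00602592 -1.13649017 -3.56233051]
```

Scaled: 0.17 m / 0.6 = 0.2833, 0.136 m / 0.6 = 0.2267, 0.4 degrees / 229.1831 = 0.0017.

```bash
python3 drive.py '[{"pos": [0.0567,-0.0075,-0.0133],"aperture": 0.005},{"pos": [0.1133,-0.015,-0.0278],"rz": 0.0017,"aperture": 0.005},{"pos": [0.17,-0.0225,-0.0278],"rz": 0.0017,"aperture": 0.005},{"pos": [0.2267,-0.03,-0.0278],"rz": 0.0017,"aperture": 0.005},{"pos": [0.2833,-0.0375,-0.0278],"rz": 0.0017,"aperture": 0.005}]' && python3 drive.py '[{"pos": [0.0567,-0.0075,0],"aperture": 0.005},{"pos": [0.1133,-0.015,0],"aperture": 0.005},{"pos": [0.17,-0.0225,0],"aperture": 0.005},{"pos": [0.2267,-0.03,0],"aperture": 0.005},{"pos": [0.28,-0.0367,0],"aperture": 0.005}]' && python3 drive.py '[{"aperture": 0.005},{"aperture": 0.005}]' && python3 go.py .5777 -.1513 .19 -91.1
python3 - <<'E'
from scipy.spatial.transform import Rotation as R
from workcell import bot
o=bot.get_obs();R1=R.from_euler('xyz',o['tcp_rot'],degrees=True)
Rg=R.from_euler('xyz',[178.41,.54,-158.94],degrees=True)
T=R1*Rg.inv()*R.from_euler('z',-68.94,degrees=True)
print(T.as_matrix()[:,2],T.as_euler('xyz',degrees=True))
# holes relative to TCP: template origin is 0.0259 (reported) below grip TCP, in tool frame at grasp
import numpy as np
off=Rg.inv().apply([-.0004,-.0004,-.0259])
org=o['ee_pos']+R1.apply(off)
for y in(.075,-.075): print(y,org+T.apply([0,y,0]))
c,s=np.cos(np.radians(-1.1)),np.sin(np.radians(-1.1))
for y in(.075,-.075): print('pin',.5781-s*y,-.1513+c*y)
im=bot.camera('side')
E
```

```text
time: 18.18
ee_pos: [0.5567, 0.0168, 0.1952]
tcp_rot: [179.8, 1.7, -91.5]
wrist_force: [0.6, -0.5, -2.7]
opening: 0.0123
grasp_force: 79.6
time: 18.6
ee_pos: [0.5743, -0.152, 0.1899]
tcp_rot: [179.7, 1.7, -91.5]
wrist_force: [0.1, 0.5, -2.5]
opening: 0.0119
grasp_force: 79.6
time: 18.77
ee_pos: [0.5742, -0.1517, 0.1896]
tcp_rot: [179.7, 1.7, -91.7]
wrist_force: [-0.3, 0.4, -3.9]
opening: 0.0116
grasp_force: 79.6
[-0.0005 -0.0035 -0.0004] turn -0.56 len 0.004
18.7667 [179.69071669   1.70392604 -91.65566988] [ 0.5742 -0.1517  0.1896] [ -15.6   11.2   13.2   92.7    1.6 -103.9] [-0.33943464  0.37795259 -3.93898572]
[-0.02292722 -0.01965129  0.99954398] [ 1.16435156 -1.28015029 -1.69375799]
0.075 [ 0.57715794 -0.07674637  0.16525257]
-0.075 [ 0.57279332 -0.22665189  0.16220527]
pin 0.5795398081799766 -0.07631382159087667
pin 0.5766601918200233 -0.2262861784091233
```

```bash
cat > holes.py <<'E'
from scipy.spatial.transform import Rotation as R
from workcell import bot
import numpy as np
o=bot.get_obs();R1=R.from_euler('xyz',o['tcp_rot'],degrees=True)
Rg=R.from_euler('xyz',[178.41,.54,-158.94],degrees=True)
T=R1*Rg.inv()*R.from_euler('z',-68.94,degrees=True)
org=o['ee_pos']+R1.apply(Rg.inv().apply([-.0004,-.0004,-.0259]))
c,s=np.cos(np.radians(-1.1)),np.sin(np.radians(-1.1))
for y in(.075,-.075):
    h=org+T.apply([0,y,0]);d=np.array([.5781-s*y,-.1513+c*y,.078])-h
    print(y,'need world',(d*1e3).round(1),'tool',(R1.inv().apply(d)*1e3).round(1))
print(T.as_euler('xyz',degrees=True),o['wrist_force'].round(1))
E
python3 drive.py '[{"pos": [-0.0008,-0.0052,0],"rz": -0.0024,"aperture": 0.005},{"pos": [-0.0008,-0.0052,0.0333],"rz": -0.0024,"aperture": 0.005},{"pos": [-0.0008,-0.0052,0.055],"rz": -0.0024,"aperture": 0.005},{"pos": [-0.0008,-0.0052,0.055],"rz": -0.0024,"aperture": 0.005},{"pos": [-0.0008,-0.0052,0.055],"rz": -0.0024,"aperture": 0.005}]' && python3 holes.py
```

```text
time: 19.23
ee_pos: [0.5775, -0.1476, 0.1584]
tcp_rot: [179.8, 1.7, -90.8]
wrist_force: [0.2, -0.3, -3.1]
opening: 0.0119
grasp_force: 79.4
0.075 need world [  0.1  -3.7 -56. ] tool [ 5.3 -0.3 55.9]
-0.075 need world [ -0.6  -3.7 -53. ] tool [ 5.3  0.4 52.9]
[ 1.14349293 -1.38606945 -0.86358347] [ 0.2 -0.3 -3.1]
```

Scaled: 0.018 m / 0.6 = 0.03, 0.0043 m / 0.6 = 0.0072, 0.2 degrees / 229.1831 = 0.0009.

```bash
python3 drive.py '[{"pos": [0.0062,0,0.0083],"rz": 0.0009,"aperture": 0.005},{"pos": [0.0072,0,0.03],"rz": 0.0009,"aperture": 0.005},{"pos": [0.0072,0,0.03],"rz": 0.0009,"aperture": 0.005},{"pos": [0.0072,0,0.03],"rz": 0.0009,"aperture": 0.005}]' && python3 holes.py
```

```text
time: 19.57
ee_pos: [0.5776, -0.1525, 0.1409]
tcp_rot: [179.8, 1.7, -91.1]
wrist_force: [0.6, 0.7, -1.2]
opening: 0.0119
grasp_force: 79.4
0.075 need world [ -0.4   1.3 -38.4] tool [-0.2  0.3 38.5]
-0.075 need world [ -0.3   1.3 -35.5] tool [-0.2  0.2 35.5]
[ 1.12226732 -1.43736811 -1.16147855] [ 0.6  0.7 -1.2]
```

Scaled: 0.007 m / 0.6 = 0.0117, -0.001 m / 0.6 = -0.0017.

```bash
python3 drive.py '[{"pos": [-0.0017,0.0005,0.005],"aperture": 0.005},{"pos": [-0.0017,0.0005,0.0117],"aperture": 0.005},{"pos": [-0.0017,0.0005,0.0117],"aperture": 0.005}]' && python3 holes.py && python3 drive.py '[{"pos": [0,0,0.005],"aperture": 0.005},{"pos": [0,0,0.0083],"aperture": 0.005},{"pos": [0,0,0.0083],"aperture": 0.005}]' && python3 holes.py
```

```text
time: 19.82
ee_pos: [0.5773, -0.1513, 0.1334]
tcp_rot: [179.9, 1.7, -91.1]
wrist_force: [0.7, 0.7, -3.4]
opening: 0.012
grasp_force: 79.5
0.075 need world [ -0.2   0.  -31. ] tool [ 0.9  0.1 31. ]
-0.075 need world [ -0.1   0.  -28. ] tool [ 0.8 -0.  28. ]
[ 1.12139162 -1.44375369 -1.16613315] [ 0.7  0.7 -3.4]
time: 20.07
ee_pos: [0.5772, -0.1512, 0.1282]
tcp_rot: [179.8, 1.7, -91.1]
wrist_force: [0.3, 0.5, -2.9]
opening: 0.0121
grasp_force: 79.5
0.075 need world [ -0.   -0.  -25.8] tool [ 0.8 -0.  25.8]
-0.075 need world [  0.1  -0.1 -22.9] tool [ 0.7 -0.1 22.9]
[ 1.1244825  -1.42223057 -1.17146284] [ 0.3  0.5 -2.9]
```

Scaled: 0.006 m / 0.6 = 0.01, 0.003 m / 0.6 = 0.005.

```bash
python3 drive.py '[{"pos": [0.0003,0,0.005],"aperture": 0.005},{"pos": [0.0003,0,0.01],"aperture": 0.005},{"pos": [0.0003,0,0.01],"aperture": 0.005}]' && python3 drive.py '[{"pos": [0.0003,0,0.005],"aperture": 0.005},{"pos": [0.0003,0,0.01],"aperture": 0.005},{"pos": [0.0003,0,0.01],"aperture": 0.005}]' && python3 holes.py
```

```text
time: 20.32
ee_pos: [0.5771, -0.1512, 0.1219]
tcp_rot: [179.8, 1.7, -91.1]
wrist_force: [0.6, 0.5, -3.6]
opening: 0.0116
grasp_force: 79.5
time: 20.57
ee_pos: [0.5771, -0.1512, 0.1159]
tcp_rot: [179.8, 1.7, -91.1]
wrist_force: [-0.2, -0.2, -3.2]
opening: 0.012
grasp_force: 79.5
0.075 need world [  0.1  -0.  -13.5] tool [ 0.4 -0.1 13.5]
-0.075 need world [  0.2  -0.1 -10.6] tool [ 0.4 -0.2 10.6]
[ 1.13006771 -1.40614664 -1.16919434] [-0.2 -0.2 -3.2]
```

Scaled: 0.006 m / 0.6 = 0.01, 0.003 m / 0.6 = 0.005.

```bash
python3 drive.py '[{"pos": [0.0003,0,0.005],"aperture": 0.005},{"pos": [0.0003,0,0.01],"aperture": 0.005},{"pos": [0.0003,0,0.01],"aperture": 0.005}]' && python3 drive.py '[{"pos": [0.0002,0,0.0033],"aperture": 0.005},{"pos": [0.0002,0,0.005],"aperture": 0.005},{"pos": [0.0002,0,0.005],"aperture": 0.005}]' && python3 holes.py
```

```text
time: 20.82
ee_pos: [0.5771, -0.1513, 0.1099]
tcp_rot: [179.8, 1.7, -91.1]
wrist_force: [0.3, 0.3, -3.2]
opening: 0.0119
grasp_force: 79.5
time: 21.07
ee_pos: [0.5772, -0.1513, 0.1075]
tcp_rot: [179.9, 1.7, -91.1]
wrist_force: [-0.3, 0.5, -3.4]
opening: 0.0123
grasp_force: 79.5
0.075 need world [-0.1  0.1 -5. ] tool [0.1 0.1 5. ]
-0.075 need world [ 0.   0.  -2.1] tool [ 0.  -0.   2.1]
[ 1.12213026 -1.43962249 -1.16936169] [-0.3  0.5 -3.4]
```

Scaled: 0.0025 m / 0.6 = 0.0042, 0.0015 m / 0.6 = 0.0025.

```bash
python3 drive.py '[{"pos": [0,0,0.0025],"aperture": 0.005},{"pos": [0,0,0.0042],"aperture": 0.005},{"pos": [0,0,0.0042],"aperture": 0.005}]' 30 && python3 drive.py '[{"pos": [0,0,0.0017],"aperture": 0.005},{"pos": [0,0,0.0025],"aperture": 0.005},{"pos": [0,0,0.0025],"aperture": 0.005}]' 20 && python3 holes.py
```

```text
time: 21.32
ee_pos: [0.5774, -0.1512, 0.1052]
tcp_rot: [179.9, 1.7, -91.1]
wrist_force: [-0.4, -0.1, -0.9]
opening: 0.0119
grasp_force: 79.8
time: 21.57
ee_pos: [0.5776, -0.151, 0.1044]
tcp_rot: [179.9, 1.7, -91.1]
wrist_force: [-0.8, 2.7, 4.2]
opening: 0.0117
grasp_force: 80.5
0.075 need world [-0.5 -0.2 -2. ] tool [0.3 0.5 2. ]
-0.075 need world [-0.4 -0.2  1. ] tool [ 0.2  0.4 -1. ]
[ 1.12140583 -1.51595278 -1.15843808] [-0.8  2.7  4.2]
```

Contact on the shoulders. Release, and back straight up.

Scaled: -0.08 m / 0.6 = -0.1333, -0.05 m / 0.6 = -0.0833.

```bash
python3 drive.py '[{"aperture": 0.02},{"aperture": 0.04},{"aperture": 0.05},{"aperture": 0.05}]' && python3 drive.py '[{"pos": [0,0,-0.0333],"aperture": 0.05},{"pos": [0,0,-0.0833],"aperture": 0.05},{"pos": [0,0,-0.1333],"aperture": 0.05},{"pos": [0,0,-0.1333],"aperture": 0.05}]' && python3 go.py .486 -.0645 .18 -1.1
```

```text
time: 21.9
ee_pos: [0.5773, -0.1514, 0.1036]
tcp_rot: [179.9, 1.7, -91.1]
wrist_force: [0.0, 0.1, 0.2]
opening: 0.05
grasp_force: 0.0
time: 22.23
ee_pos: [0.579, -0.1542, 0.1899]
tcp_rot: [-179.7, 1.5, -91.1]
wrist_force: [0.3, 0.0, 1.0]
opening: 0.0498
grasp_force: 0.0
[-0.0875  0.0949  0.0117] turn 89.97 len 0.13
22.2333 [-179.7057652     1.54321817  -91.12725801] [ 0.579  -0.1542  0.1899] [ -15.7   11.4   13.3   92.1    1.6 -104.5] [0.29636428 0.0323641  1.04820502]
```

Scaled: -0.2 m / 0.6 = -0.3333, -0.16 m / 0.6 = -0.2667.

```bash
python3 drive.py '[{"pos": [-0.0667,0,0],"aperture": 0.05},{"pos": [-0.1333,0,0],"aperture": 0.05},{"pos": [-0.2,0,0],"aperture": 0.05},{"pos": [-0.2667,0,0],"aperture": 0.05},{"pos": [-0.3333,0,0],"aperture": 0.05}]' && python3 drive.py '[{"pos": [-0.0667,0,0],"rz": 0.0305,"aperture": 0.05},{"pos": [-0.1333,0,0],"rz": 0.0611,"aperture": 0.05},{"pos": [-0.2,0,0],"rz": 0.0916,"aperture": 0.05},{"pos": [-0.2667,0,0],"rz": 0.1222,"aperture": 0.05},{"pos": [-0.2667,0,0],"rz": 0.1527,"aperture": 0.05}]' && python3 drive.py '[{"rz": 0.0305,"aperture": 0.05},{"rz": 0.0611,"aperture": 0.05},{"rz": 0.0916,"aperture": 0.05},{"rz": 0.1222,"aperture": 0.05},{"rz": 0.1527,"aperture": 0.05}]' && python3 drive.py '[{"rz": 0.0305,"aperture": 0.05},{"rz": 0.0611,"aperture": 0.05},{"rz": 0.0873,"aperture": 0.05},{"rz": 0.0873,"aperture": 0.05}]'
python3 - <<'E'
from h import *
from scipy.optimize import least_squares
im=bot.camera('top');cv2.imwrite('pics/t8.png',im)
c,s=np.cos(np.radians(-1.1)),np.sin(np.radians(-1.1))
J=lambda p:(.5781+c*p[0]-s*p[1],-.1513+s*p[0]+c*p[1],p[2])
e=np.array([proj('top',J(p)) for p in[(.04,.1,.086),(.04,-.1,.086),(-.04,-.1,.086),(-.04,.1,.086)]]);print('exp',e.round(1))
m=(im.min(2)>190).astype(np.uint8);m[:,:300]=0;m[:,400:]=0;m[:150]=0;m[230:]=0
k=cv2.morphologyEx(m,cv2.MORPH_CLOSE,np.ones((9,9)))
cs,_=cv2.findContours(k,0,2);cs=sorted(cs,key=cv2.contourArea)[::-1][:3]
for q in cs: print(cv2.contourArea(q),cv2.boxPoints(cv2.minAreaRect(q)).round(1).tolist())
# keeper: red centroid, and jig pins
h=cv2.cvtColor(im,cv2.COLOR_BGR2HSV);r=((h[...,1]>150)&((h[...,0]<8)|(h[...,0]>172)))[150:230,300:400]
y,x=np.nonzero(r);print('red',x.mean()+300,y.mean()+150,x.min()+300,x.max()+300,y.min()+150,y.max()+150,len(x),proj('top',J((-.092,.05,.102))))
E
```

```text
time: 22.65
ee_pos: [0.5812, 0.0479, 0.1895]
tcp_rot: [179.9, 1.7, -91.2]
wrist_force: [-0.5, -0.6, 0.6]
opening: 0.05
grasp_force: 0.0
time: 23.07
ee_pos: [0.584, 0.2121, 0.1935]
tcp_rot: [178.9, 1.3, -125.6]
wrist_force: [0.4, -0.6, -0.3]
opening: 0.0498
grasp_force: 0.0
time: 23.48
ee_pos: [0.5846, 0.2063, 0.1938]
tcp_rot: [178.4, 0.4, -160.9]
wrist_force: [0.5, -0.5, -0.1]
opening: 0.0496
grasp_force: 0.0
time: 23.82
ee_pos: [0.5846, 0.2062, 0.1938]
tcp_rot: [178.3, -0.1, 179.2]
wrist_force: [-0.1, 0.4, 0.6]
opening: 0.0498
grasp_force: 0.0
exp [[322.6 169.2]
 [385.8 170.9]
 [386.7 195.8]
 [322.7 194.1]]
1529.5 [[323.0, 170.0], [386.0, 170.0], [386.0, 200.0], [323.0, 200.0]]
37.5 [[300.0, 229.0], [300.0, 214.0], [305.0, 214.0], [305.0, 229.0]]
red 330.3939393939394 210.5151515151515 318 340 208 214 33 [340.0601942 210.3111009]
```

```bash
python3 go.py .486 -.0645 .19 178.9
```

```text
[ 0.0965 -0.2714 -0.0037] turn 0.66 len 0.288
23.8667 [ 1.78348409e+02 -1.20619015e-01  1.79557100e+02] [0.5846 0.2062 0.1939] [18.7 13.8 16.7 92.4  1.6 19.1] [ 0.30082702 -0.58263581  0.69154398]
```

Scaled: -0.17 m / 0.6 = -0.2833, -0.136 m / 0.6 = -0.2267, 0.6 degrees / 229.1831 = 0.0026.

```bash
python3 drive.py '[{"pos": [0.02,-0.0567,0],"rz": 0.0026,"aperture": 0.05},{"pos": [0.04,-0.1133,0],"rz": 0.0026,"aperture": 0.05},{"pos": [0.06,-0.17,0],"rz": 0.0026,"aperture": 0.05},{"pos": [0.08,-0.2267,0],"rz": 0.0026,"aperture": 0.05},{"pos": [0.1,-0.2833,0],"rz": 0.0026,"aperture": 0.05}]' && python3 drive.py '[{"pos": [0.02,-0.0567,0],"aperture": 0.05},{"pos": [0.04,-0.1133,0],"aperture": 0.05},{"pos": [0.0608,-0.169,0],"aperture": 0.05},{"pos": [0.0608,-0.169,0],"aperture": 0.05},{"pos": [0.0608,-0.169,0],"aperture": 0.05}]' && python3 go.py .486 -.0645 .125 178.9 .486 -.0645 .1128 178.9
```

```text
time: 24.28
ee_pos: [0.5221, 0.0356, 0.1891]
tcp_rot: [178.3, -0.1, 179.1]
wrist_force: [0.8, -0.6, -0.3]
opening: 0.0499
grasp_force: 0.0
time: 24.7
ee_pos: [0.484, -0.0652, 0.1867]
tcp_rot: [178.3, -0.1, 178.9]
wrist_force: [-0.0, 0.0, -0.0]
opening: 0.0501
grasp_force: 0.0
[-0.0021 -0.001   0.0617] turn -0.03 len 0.062
[-0.0021 -0.0014  0.0739] turn -0.03 len 0.074
24.7 [ 1.78346671e+02 -8.98586259e-02  1.78872878e+02] [ 0.484  -0.0652  0.1867] [-8.6 -3.8 -2.9 91.1  1.6 -7.5] [-0.04139198  0.01484679 -0.03332252]
```

Scaled: 0.073 m / 0.6 = 0.1217, 0.06 m / 0.6 = 0.1.

```bash
python3 drive.py '[{"pos": [-0.0033,-0.0008,0.0583],"aperture": 0.05},{"pos": [-0.0033,-0.0017,0.1],"aperture": 0.05},{"pos": [-0.0033,-0.0023,0.1217],"aperture": 0.05},{"pos": [-0.0033,-0.0023,0.1217],"aperture": 0.03},{"pos": [-0.0033,-0.0023,0.1217],"aperture": 0.005}]' 20 && python3 drive.py '[{"aperture": 0.005},{"aperture": 0.005},{"aperture": 0.005},{"aperture": 0.005}]' && python3 go.py .5231 -.1002 .1128 178.9
```

```text
time: 25.12
ee_pos: [0.4863, -0.0622, 0.1133]
tcp_rot: [178.3, -0.2, 179.0]
wrist_force: [0.8, -0.5, 0.5]
opening: 0.0266
grasp_force: 0.0
time: 25.45
ee_pos: [0.4866, -0.0644, 0.1143]
tcp_rot: [178.5, -0.1, 178.9]
wrist_force: [-0.7, -10.5, -6.2]
opening: 0.0172
grasp_force: 21.0
[-0.0372 -0.0351  0.0005] turn -0.03 len 0.051
25.45 [ 1.78547768e+02 -1.08830558e-01  1.78869572e+02] [ 0.4866 -0.0644  0.1143] [ -8.4  -3.6 -10.8  83.1   1.4  -7.3] [ -0.74928129 -10.54626562  -6.2306264 ]
```

Scaled: -0.0348 m / 0.6 = -0.058, -0.0312 m / 0.6 = -0.052.

```bash
python3 drive.py '[{"pos": [-0.0155,-0.002,0],"aperture": 0.005},{"pos": [-0.03,-0.008,0],"aperture": 0.005},{"pos": [-0.0425,-0.0175,0],"aperture": 0.005},{"pos": [-0.052,-0.03,0],"aperture": 0.005},{"pos": [-0.058,-0.0445,0],"aperture": 0.005}]' && python3 drive.py '[{"pos": [-0.002,-0.0092,0],"aperture": 0.005},{"pos": [-0.002,-0.0175,0],"aperture": 0.005},{"pos": [-0.002,-0.0175,0],"aperture": 0.005}]' && python3 go.py .5231 -.1002 .1128 178.9
```

```text
time: 25.87
ee_pos: [0.5242, -0.0875, 0.1147]
tcp_rot: [178.0, 0.3, 179.1]
wrist_force: [15.9, 19.1, -1.3]
opening: 0.0171
grasp_force: 22.1
time: 26.12
ee_pos: [0.5253, -0.1003, 0.1149]
tcp_rot: [178.3, 0.3, 179.0]
wrist_force: [13.0, 3.2, -1.7]
opening: 0.0168
grasp_force: 21.1
[0.0023 0.     0.0021] turn 0.07 len 0.003
26.1167 [178.25813672   0.34009944 178.97475568] [ 0.5253 -0.1003  0.1149] [-11.8   2.1  -5.1  82.8   1.8 -10.8] [12.97330323  3.20719044 -1.70782738]
```

Scaled: -0.0025 m / 0.6 = -0.0042, 0.002 m / 0.6 = 0.0033.

```bash
python3 drive.py '[{"pos": [0.0017,-0.0025,0],"aperture": 0.005},{"pos": [0.0033,-0.0042,0],"aperture": 0.005},{"pos": [0.0033,-0.0042,0],"aperture": 0.005}]' && python3 drive.py '[{"aperture": 0.03},{"aperture": 0.045},{"aperture": 0.05},{"aperture": 0.05}]' && python3 drive.py '[{"pos": [0,0,-0.05],"aperture": 0.05},{"pos": [0,0,-0.1167],"aperture": 0.05},{"pos": [0,0,-0.1667],"aperture": 0.05},{"pos": [0,0,-0.1667],"aperture": 0.05}]' && python3 drive.py '[{"pos": [-0.0167,0.0583,0],"aperture": 0.05},{"pos": [-0.0333,0.1167,0],"aperture": 0.05},{"pos": [-0.05,0.1833,0],"aperture": 0.05},{"pos": [-0.0667,0.25,0],"aperture": 0.05},{"pos": [-0.0833,0.3167,0],"aperture": 0.05}]' && python3 drive.py '[{"pos": [0,0.0667,0],"aperture": 0.05},{"pos": [0,0.1333,0],"aperture": 0.05},{"pos": [0,0.1667,0],"aperture": 0.05}]'
python3 - <<'E'
from h import *
im=bot.camera('top');cv2.imwrite('pics/t9.png',im);a=cv2.imread('pics/top0.png')
def red(im):
    h=cv2.cvtColor(im,cv2.COLOR_BGR2HSV);r=((h[...,1]>150)&((h[...,0]<8)|(h[...,0]>172)))[150:230,300:400]
    y,x=np.nonzero(r);return x.mean()+300,y.mean()+150,x.min()+300,x.max()+300,y.min()+150,y.max()+150,len(x)
print(red(a),red(im))
m=(im.min(2)>190).astype(np.uint8);m[:,:300]=0;m[:,400:]=0;m[:150]=0;m[230:]=0
k=cv2.morphologyEx(m,cv2.MORPH_CLOSE,np.ones((9,9)))
cs,_=cv2.findContours(k,0,2);q=max(cs,key=cv2.contourArea);print(cv2.contourArea(q),cv2.boundingRect(q))
b=cv2.imread('pics/t8.png');d=cv2.absdiff(im,b).max(2)[165:205,318:392]>40
y,x=np.nonzero(d);print('diff',len(x),x.min()+318,x.max()+318,y.min()+165,y.max()+165)
E
```

```text
time: 26.37
ee_pos: [0.5245, -0.1015, 0.115]
tcp_rot: [178.1, 0.5, 179.0]
wrist_force: [19.6, 11.3, -4.5]
opening: 0.017
grasp_force: 21.0
time: 26.7
ee_pos: [0.5197, -0.1034, 0.1128]
tcp_rot: [178.4, -0.1, 178.9]
wrist_force: [-0.4, -0.1, -0.3]
opening: 0.0504
grasp_force: 0.0
time: 27.03
ee_pos: [0.5212, -0.1069, 0.219]
tcp_rot: [178.4, 0.3, 178.9]
wrist_force: [0.8, -1.1, 1.0]
opening: 0.0499
grasp_force: 0.0
time: 27.45
ee_pos: [0.5736, 0.0842, 0.2179]
tcp_rot: [178.3, -0.1, 178.8]
wrist_force: [1.1, -0.1, -0.5]
opening: 0.0501
grasp_force: 0.0
time: 27.7
ee_pos: [0.5751, 0.1864, 0.2202]
tcp_rot: [178.3, -0.2, 179.0]
wrist_force: [0.3, -0.5, -0.2]
opening: 0.0502
grasp_force: 0.0
(np.float64(339.0), np.float64(200.14705882352942), np.int64(336), np.int64(343), np.int64(189), np.int64(214), 68) (np.float64(339.5853658536585), np.float64(198.6341463414634), np.int64(338), np.int64(341), np.int64(189), np.int64(214), 41)
1414.5 (323, 170, 64, 31)
diff 163 323 345 187 204
```

```bash
python3 -c "
from workcell import bot
print(bot.job_done())"
```

```text
the job is handed in; nothing more can be done
None
```

I handed the job in at about 28 s of robot time: the housing is in the nest with its spout towards the small pin, the template is on both pins, and the red arm is back at its stop. I checked this with contact forces and measurements from the camera images, but no verdict came back.

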